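Proof-pull a glued tile on the spring tester

ROBOT

A 7-joint arm with a two-finger parallel gripper is mounted at the origin on the work surface. World frame = base frame: x ahead of the robot, y to its left, z up, the work surface at z = 0. Lengths are in m, angles in rad, forces in N, time in s.
With the tool pointing down it reaches from about 0.4 to 0.875 m from the base axis. Payload 6.5 kg.
Tool frame: the origin (TCP) lies at the very end of the fingers, on their centre line; the grasp point (between the pads) lies 19 mm behind it (arm.grip_point_offset is the distance from the TCP to the grasp point, in m); z points along the fingers, y is the line along which they close (so a half turn about z gives the same grasp; the last joint's range is limited). The gripper opens to 88 mm and grips with 3 to 60 N. Pads are 18 mm wide; open, the fingers measure 123 mm over their backs; the gripper's body (75 mm by 187 mm) begins 45 mm behind the grasp point.
Start: joints at [1.18, 0.536, -0.004, 1.538, 0.003, 1.067, -0.071], TCP at [0.207, -0.616, 0.239] pointing down, gripper open.
Joint ranges: [-2.7, 2.7], [-0.37, 2.16], [-1.27, 1.26], [0.24, 2.4], [-1.31, 4.45], [0.19, 1.91], [-2.76, 2.76]. Speed limits (rad/s): [2.39, 2.39, 3.14, 3.14, 3.14, 3.14, 3.14].

INTERFACE

Orientations are given as a unit quaternion [w, x, y, z].
In Python, from cell import arm, kin, imaging gives the robot as it stands. The module is installed in compiled form; this text tells all that it offers. Calls block until the motion is done:
- arm.move_to(position, orientation): joint-space move of the TCP to a pose.
- arm.line_to(position, v=0.15, rotation=None, force_limit=None): straight line of the TCP; rotation=None keeps the orientation; v is the mean speed in m/s. With force_limit (N) it stops when the force on the tool has changed by that much, and returns True; else False.
- arm.move_joints(angles): joint-space move.
- arm.set_gripper(opening, force=None): finger opening in m; force is the grip in N (None keeps the last); returns when the fingers have stopped.
- arm.pause(seconds).
- kin.solve_ik(position, orientation): joint angles nearest the present ones, or None.
- arm.state(): the state.
- imaging.get_image(name): name is "scene" or "side" or "wrist"; returns (picture, depth): 480x640x3 uint8, blue, green, red; 480x640 float32, m along the optical axis (not along the pixel's ray), 0 where there is no reading.
- imaging.get_calibration(name): a dict with "fx", "fy", "cx", "cy" (pixels), "origin" and "rotation" of the camera in the world; the wrist camera has in their place "T_tool_cam" (4x4, takes a point from camera to tool coordinates, whose origin is the TCP and whose axes are the flange's). Camera axes: x right, y down, z forward; pixel columns grow to the right and rows downward; lengths in m; the calibration is good to about 2 mm. The wrist camera is an equidistant fisheye: a pixel r from the principal point sees the ray r / f radians off the axis. A picture is of the moment at which its call begins: read the wrist's pose just before it. get_calibration takes no time and is no camera call.
A pose or a line that the arm cannot do raises arm.IKError and nothing moves.
- arm.sign_off(): hands the job in; it is judged then, once.
The state is a dict: "time_s": time; "joint_positions": joint angles; "qd": joint speeds; "joint_efforts": joint torques, N m; "position": TCP position; "tcp_rot": TCP orientation; "wrist_force": force on the tool from outside, world axes, zero at the start; "wrist_torque": the same for the moment, N m; "finger_gap": finger opening in m; "grasp_force": force on a finger pad.
Only numpy, scipy, OpenCV 4.12 (cv2) and the standard library are available. Lean on these libraries where they do the work, as an engineer would, in place of code of your own. Each camera call takes 0.05 s, during which the arm holds its last target. There are 200 camera calls.

TASK

Fit the orange plug handle fully home into the socket of the sloping pull tester, flange flush on its block (the socket block floats a little sideways, so feel for the hole), and draw the sprung slide down the slope until its black pointer stands at the red tab; keep it there for a second and never pull it more than about a centimetre past the tab. Then ease the slide back up to its stop without letting it snap, and let go, leaving the handle plugged in. Leave the red tab and the other things on the bench where they are.

Things in the scene. Friction and masses are not known exactly. Their poses are not given: they have to be found in the camera images.
- key: Plug handle, 100 g, 80 mm long, upright at first in its parking block. Origin: centre of the plug's foot; z up its length. Steel plug 18 (x) by 26 mm (y), 22 mm long; black flange 30 (x) by 40 (y), z 22 to 28 mm; orange grip 20 mm thick (x) by 36 wide (y), z 28 to 80 mm. The same after a half turn about z.
- park: Grey parking block, fixed, 75 by 75 mm, 32 mm high, with a loose hole (22 by 30 mm, 26 mm deep) in which the plug handle stands, its flange on the block's top. Origin: centre of its underside.
- tester: Pull tester, fixed: grey bed 160 mm wide (y), 380 mm long, sloping 30 degrees, low end towards the robot, rising along its own +x to 200 mm. Foot plate 340 by 170 mm. Origin: on the bench under the bed; z vertical. Up the bed: aluminium slide, yellow gauge barrel (28 mm across, its top 9 mm below the slide's top face), clamp, glued tile.
- socket (a point): Middle of the slide's top face, where the socket mouth is when centred. The mouth is in an aluminium block (70 mm along slope, 48 across) that floats across the slope (y), up to 10 mm either side of here: unmeasured, feel for it. Hole 19.8 (x) by 27.8 mm (y), 24 deep, 1.5 mm chamfer. x up the slope, y across, z out of the socket, 30 degrees from vertical. Seated foot: z -22 mm.
- gauge (a joint): Extension of the sprung slide in m: 0 at its upper stop (home), grows as it is drawn down the slope, 0.09 at the lower stop. The spring holds it home with about 5 N and adds 1.1 N per 10 mm.
- pointer (a point): Tip of the black pointer on the slide's +y side, above the white scale. Axes as socket; moves with the slide.
- mark (a point): Centre of the red tab's inner edge on the scale; tab 10 mm long along the slope, 18 mm across, 20 mm high. Axes as socket. When the pointer is at the tab the two points coincide along the slope. The tab needs 40 to 70 mm of pull and stays where it was set.
- board: Bystander: white mould board with hexagonal tiles, fixed, 150 by 170 mm, 18 mm high. Origin: centre of its underside.
- glue: Bystander: glue bottle, standing, 52 mm across, 150 mm high. Origin: centre of its underside.
- scraper: Bystander: hand scraper lying on the bench. Origin: under its middle.
- tile1: Bystander: loose black hexagonal tile, 60 mm across corners, 9 mm thick, flat on the bench. Origin: centre of its underside.
- tile2: Bystander: a second such tile.
Mind the look-alikes: they are no part of the job. What is meant by the key is not blue or purple, and is the smaller of those in its own colour.

How it is judged:
By the outcome, as a careful person would: the job done as asked, in the order asked, and still so for the second after the job is handed in, with the robot touching nothing.
It also fails if it takes over 70 s, if anything falls off the work surface, if the arm or the gripper's body presses on something with over 40 N, if the wrist force passes 120 N, or if a joint passes its speed limit or range.

## Working session

There is one attempt and no reset: what is moved stays moved. The work goes in short steps, each a Python script; the robot and the scene stay as the last script left them, time stands still between calls to the robot, and variables do not carry over. Pictures are saved under pics/ and viewed, at most 13 in all, crops included, and the job is handed in when it is done.

```bash
mkdir -p pics
cat > h.py <<'E'
import numpy as np, cv2
from cell import arm, kin, imaging
def pts(name):
    img,d=imaging.get_image(name); c=imaging.get_calibration(name)
    v,u=np.mgrid[0:480,0:640]
    P=np.stack([(u-c["cx"])/c["fx"]*d,(v-c["cy"])/c["fy"]*d,d],-1)
    R=np.array(c["rotation"]); 
    if R.shape!=(3,3):
        from scipy.spatial.transform import Rotation as Ro
        R=Ro.from_quat(np.roll(R,-1)).as_matrix()
    return img,d,P@R.T+np.array(c["origin"])
E
python3 - <<'E'
from h import *
for n in("scene","side"):
    i,d,W=pts(n); cv2.imwrite(f"pics/{n}.png",i); np.savez(f"{n}.npz",i=i,d=d,W=W); c=imaging.get_calibration(n); print(n,c)
s=arm.state(); print(s)
E
```

```text
scene {'fx': 556.35835877629, 'fy': 556.35835877629, 'cx': 313.6367868792643, 'cy': 249.88645518636216, 'origin': array([1.40606347, 0.24478214, 1.26406127]), 'rotation': array([-0.18944379,  0.57329997,  0.75374623, -0.25943172])}
side {'fx': 555.8856718400532, 'fy': 555.8856718400532, 'cx': 326.0238631339914, 'cy': 239.32893695597372, 'origin': array([0.16619542, 0.74983299, 0.99003924]), 'rotation': array([ 0.08546683, -0.19747782,  0.90812984, -0.3591631 ])}
{'time_s': 0.1, 'joint_positions': array([ 1.17976468,  0.53709382, -0.00446795,  1.53874589,  0.00259083,
        1.06731325, -0.07119315]), 'qd': array([-1.50319428e-04, -9.17678703e-04, -8.38598977e-05, -1.89354161e-03,
       -1.02757987e-03,  9.64156817e-05, -1.20062956e-03]), 'joint_efforts': array([ 3.04790861e-03, -5.72083139e+01,  9.94372442e-01, -2.52234507e+01,
       -5.60600159e-02,  1.34545044e-02,  4.05603930e-05]), 'position': array([ 0.2072794 , -0.61548527,  0.23793529]), 'tcp_rot': array([-7.58267437e-04,  9.86831192e-01,  1.61751643e-01, -1.70910182e-04]), 'wrist_force': array([0.9248578 , 0.14146926, 0.48108777]), 'wrist_torque': array([ 0.05809013, -0.03030491,  0.00176077]), 'grasp_force': 0.0, 'finger_gap': 0.08776979921278169}
```

View pics/scene.png

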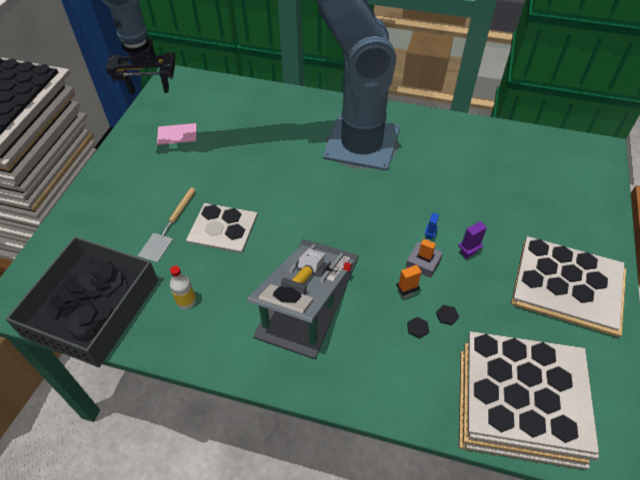

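View pics/side.png

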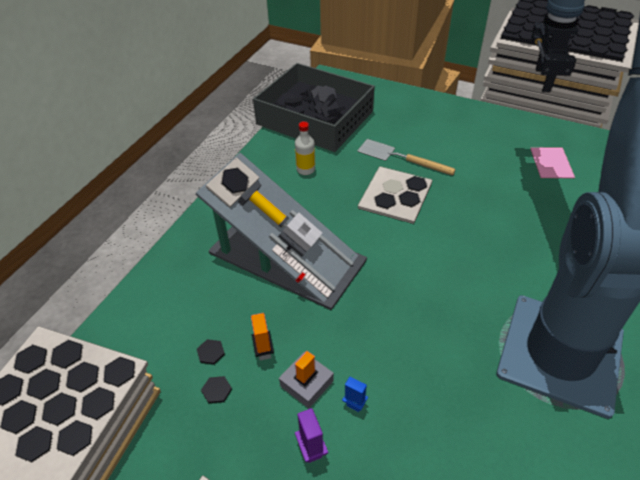

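The scene view shows the key as the orange handle in the grey block at scene (427,250) / side (305,367); a larger orange look-alike stands at side (261,335). The tester's socket is at side (303,230) and the red tab at side (301,276).

Run:
```python
from h import *
A={n:np.load(n+".npz") for n in("scene","side")}
def reg(n,b,lo,hi):
    x0,y0,x1,y1=b; i=A[n]["i"][y0:y1,x0:x1]; h=cv2.cvtColor(i,cv2.COLOR_BGR2HSV); m=cv2.inRange(h,lo,hi)>0
    m&=A[n]["d"][y0:y1,x0:x1]>0
    return A[n]["W"][y0:y1,x0:x1][m]
for n,b in(("scene",(410,235,445,275)),("side",(280,345,335,385))):
    p=reg(n,b,(5,150,100),(20,255,255)); zt=np.percentile(p[:,2],98); print(n,"orange",len(p),p.min(0),p.max(0))
    t=p[p[:,2]>zt-.006]; r=cv2.minAreaRect((t[:,:2]*1000).astype(np.float32)); print(zt,t.mean(0),r,len(t)); print(cv2.boxPoints(r))
for n,b in(("scene",(400,230,450,280)),("side",(275,345,340,405))):
    p=reg(n,b,(0,0,60),(179,70,255)); t=p[abs(p[:,2]-.032)<.004]; r=cv2.minAreaRect((t[:,:2]*1000).astype(np.float32)); print(n,"park",len(t),r)
for n,b in(("scene",(335,255,360,280)),("side",(290,265,312,288))):
    p=reg(n,b,(0,150,80),(6,255,255)); print(n,"red",len(p),p.mean(0),p.min(0),p.max(0))
W=A["side"]["W"]
for u,v in((230,190),(245,180),(300,230),(340,265),(330,240),(285,215),(270,210),(350,260),(260,200)): print(u,v,W[v,u].round(4))
for n,b in(("side",(200,150,370,310)),("scene",(240,230,365,360))):
    x0,y0,x1,y1=b; cv2.imwrite(f"pics/{n}_t.png",cv2.resize(A[n]["i"][y0:y1,x0:x1],None,fx=4.5,fy=4.5,interpolation=cv2.INTER_CUBIC)[:600,:800])
```

```text
scene orange 313 [0.42978982 0.24370119 0.04101789] [0.56533814 0.29445818 0.11078824]
0.10848311618906563 [0.54901359 0.25562574 0.10556877] ((548.0369873046875, 255.89686584472656), (30.385543823242188, 25.89682960510254), 18.886695861816406) 77
[[529.4708  263.23026]
 [537.8535  238.72772]
 [566.60315 248.56348]
 [558.22046 273.066  ]]
side orange 399 [ 0.42833351  0.21096309 -0.00129732] [0.47577971 0.298068   0.09296995]
0.09190647338092055 [0.44080961 0.27881146 0.08908136] ((440.6630554199219, 278.373779296875), (36.14137268066406, 20.594511032104492), 78.13284301757812) 177
[[426.86975 262.8069 ]
 [447.0241  258.57178]
 [454.45636 293.94067]
 [434.302   298.17578]]
scene park 354 ((442.3289794921875, 274.8288269042969), (76.13156127929688, 78.62493896484375), 75.40823364257812)
side park 818 ((441.3800964355469, 277.16693115234375), (76.6207275390625, 77.65469360351562), 76.78588104248047)
scene red 47 [0.5519664  0.08121138 0.06084021] [0.52911752 0.07169739 0.02869489] [0.56135545 0.08929295 0.07134613]
side red 35 [0.5483156  0.08594244 0.06379861] [0.54335264 0.07522773 0.05337458] [0.557517   0.09442395 0.07164878]
230 190 [0.7498 0.0146 0.1828]
245 180 [ 0.7383 -0.0297  0.1808]
300 230 [ 0.5964 -0.0119  0.097 ]
340 265 [ 0.4977 -0.0117  0.0238]
330 240 [ 0.5417 -0.0533  0.0478]
285 215 [ 0.6332 -0.0138  0.1276]
270 210 [0.661  0.0016 0.1456]
350 260 [ 0.483  -0.0355  0.0232]
260 200 [ 0.6877 -0.004   0.1608]
```

View pics/side_t.png

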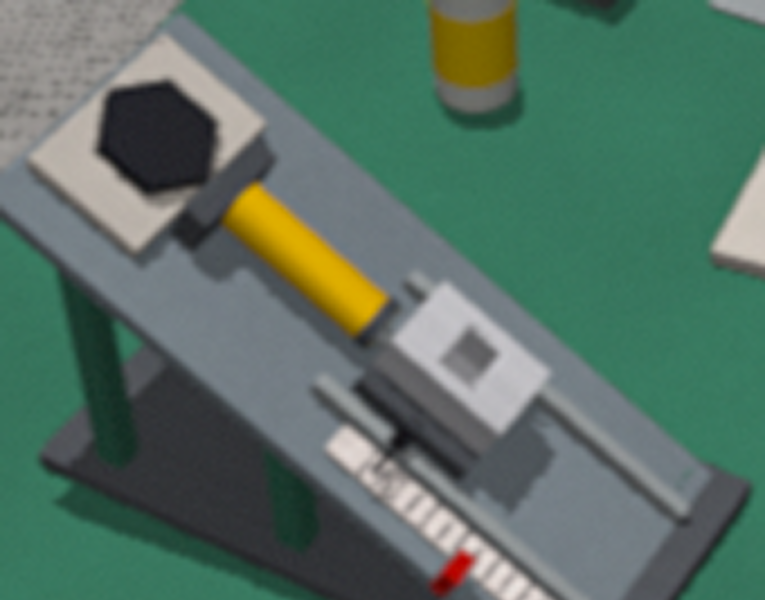

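The crop shows the hole centre at about crop (470,357), i.e. side (304.4,229.3). The block's top corners are at side (286,226), (299,213), (322,233) and (310,247), and the pointer tip is near side (286,252). Next I'll fit the planes.

Run:
```python
from h import *
def plane(p):
    for k in range(4):
        c=p.mean(0); n=np.linalg.svd(p-c)[2][2]; n*=np.sign(n[2]); r=(p-c)@n; s=max(r.std(),.0008); p=p[abs(r)<2*s]
    return c,n,s,len(p)
def poly(n,pl,shrink=0):
    m=np.zeros((480,640),np.uint8); cv2.fillPoly(m,[np.array(pl,np.int32)],1)
    if shrink: m=cv2.erode(m,np.ones((2*shrink+1,)*2))
    return A[n]["W"][(m>0)&(A[n]["d"]>0)]
A={n:np.load(n+".npz") for n in("scene","side")}
c,n,s,k=plane(poly("side",[(286,226),(299,213),(322,233),(310,247)],2)); print("blocktop",c,n,s,k,np.degrees(np.arccos(n[2])),"yaw",np.degrees(np.arctan2(-n[1],-n[0])))
for pl in ([(204,192),(222,206),(275,255),(268,250),(240,205)],[(262,185),(290,208),(262,178),(250,168)],[(325,240),(350,262),(356,258),(320,225)]):
    cb,nb,s,k=plane(poly("side",pl,1)); print("bed",cb,nb,s,k,np.degrees(np.arccos(nb[2])),"yaw",np.degrees(np.arctan2(-nb[1],-nb[0])), (c-cb)@nb)
for nm,b in(("side",(245,185,288,228)),("scene",(285,260,318,292))):
    x0,y0,x1,y1=b; h=cv2.cvtColor(A[nm]["i"][y0:y1,x0:x1],cv2.COLOR_BGR2HSV); m=cv2.inRange(h,(20,150,80),(32,255,255))>0
    p=A[nm]["W"][y0:y1,x0:x1][m]; cc=p.mean(0); d=np.linalg.svd(p-cc)[2][0]; d*=np.sign(d[0]); print(nm,"yellow",len(p),cc,d,np.degrees(np.arctan2(d[1],d[0])),np.degrees(np.arcsin(d[2])))
# intersect pixel with blocktop plane
from scipy.spatial.transform import Rotation as Ro
C=imaging.get_calibration("side");R=Ro.from_quat(np.roll(C["rotation"],-1)).as_matrix()
for u,v in[(304.4,229.3),(286.2,226),(298.9,212.7),(322.2,233.3),(310,247.1)]:
    r=R@np.array([(u-C["cx"])/C["fx"],(v-C["cy"])/C["fy"],1]); print(u,v,C["origin"]+r*((c-C["origin"])@n)/(r@n))
```

```text
blocktop [ 0.58039233 -0.00351222  0.11285428] [-0.49653457 -0.10286112  0.86190081] 0.0034109071069857136 282 30.469319406780457 yaw 11.703734192262072
bed [0.71890705 0.04242097 0.14519206] [-5.09621183e-01  5.82834287e-04  8.60398693e-01] 0.0017096763446759833 321 30.63862240481829 yaw -0.06552696660996375 0.042739879210529796
bed [ 0.71022803 -0.06703944  0.14701626] [-0.51149241 -0.58119937  0.63291612] 0.0010187409724674258 42 50.73440255737346 yaw 48.65016903862418 0.007866329975343866
bed [ 0.52114337 -0.05129253  0.03850345] [-0.49298711 -0.46999193  0.7321689 ] 0.0018588294824409732 184 42.93146995543836 yaw 43.63208235682108 0.0027720285474448422
side yellow 464 [ 6.69253185e-01 -6.64765999e-04  1.49096599e-01] [ 0.8576342  -0.07845008  0.50824124] -5.226452345122981 30.546750786828227
scene yellow 187 [ 0.6689251  -0.00370007  0.15229046] [ 0.84511897 -0.12337774  0.52014601] -8.305855771186405 31.342045779082905
304.4 229.3 [ 0.58077325 -0.00411242  0.11300209]
286.2 226 [0.61152501 0.02083282 0.13369497]
298.9 212.7 [ 0.60915899 -0.03480849  0.12569157]
322.2 233.3 [ 0.54872534 -0.02744453  0.09175503]
310 247.1 [0.55169348 0.0283483  0.10012339]
```

View pics/scene_t.png

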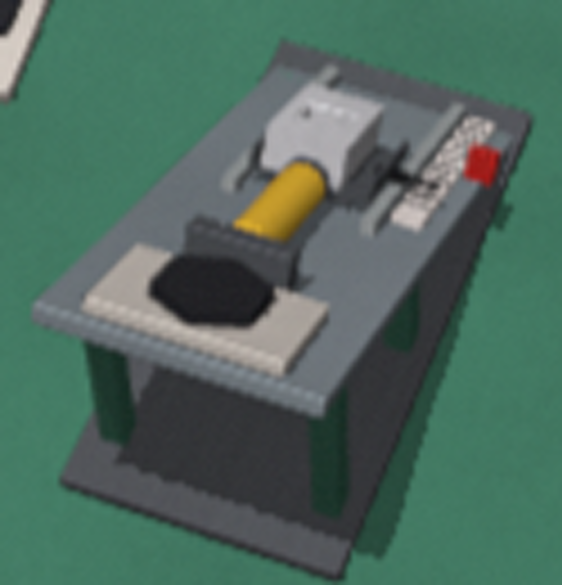

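The scene crop confirms the layout, with the red tab on the +y side. The depth edges are smeared, so I'll take wrist-camera views of the tester and the key for accuracy.

```bash
cat >> h.py <<'E'
from scipy.spatial.transform import Rotation as Ro
T30=np.radians(30)
def q(R): return np.roll(Ro.from_matrix(R).as_quat(),1)
def Rq(x): return Ro.from_quat(np.roll(x,-1)).as_matrix()
def slope(yaw): return (Ro.from_euler('z',yaw,degrees=True)*Ro.from_euler('y',-30,degrees=True)).as_matrix()  # cols x up slope,y across,z normal
def toolR(S,sgn=1):  # tool z=-S.z, tool y=sgn*S.x
    z=-S[:,2]; y=sgn*S[:,0]; return np.stack([np.cross(y,z),y,z],1)
def wrist(fn,size=(760,580),f=420):
    s=arm.state(); img,d=imaging.get_image("wrist"); c=imaging.get_calibration("wrist")
    K=np.array([[c["fx"],0,c["cx"]],[0,c["fy"],c["cy"]],[0,0,1]]); N=np.array([[f,0,size[0]/2],[0,f,size[1]/2],[0,0,1.]])
    m1,m2=cv2.fisheye.initUndistortRectifyMap(K,np.zeros(4),np.eye(3),N,size,cv2.CV_32FC1)
    u=cv2.remap(img,m1,m2,cv2.INTER_CUBIC); ud=cv2.remap(d,m1,m2,cv2.INTER_NEAREST)
    T=np.eye(4); T[:3,:3]=Rq(s["tcp_rot"]); T[:3,3]=s["position"]; M=T@c["T_tool_cam"]
    cv2.imwrite(f"pics/{fn}.png",u); np.savez(fn,i=u,d=ud,M=M,N=N); return u,ud,M,N
def ray(fn,uv,c,n):
    a=np.load(fn+".npz"); r=np.linalg.inv(a["N"])@np.array([*uv,1]); r=a["M"][:3,:3]@r; o=a["M"][:3,3]
    return o+r*((np.array(c)-o)@n)/(r@n)
E
python3 - <<'E'
from h import *
c=imaging.get_calibration("wrist"); print(c)
S=slope(-5); P=np.array([.581,-.003,.113])
for sg in(1,-1):
    for h in (-.0,.02,.10,.2):
        for dx in(0,-.07): 
            r=kin.solve_ik(P+S[:,2]*h+S[:,0]*dx,q(toolR(S,sg))); print(sg,h,dx,None if r is None else np.round(r,2))
E
```

```text
{'fx': 371.64829954431775, 'fy': 371.64829954431775, 'cx': 320.5429956777519, 'cy': 237.7012312968131, 'T_tool_cam': array([[ 6.38570430e-04, -9.49563265e-01, -3.13574869e-01,
         8.26260887e-02],
       [ 9.99999795e-01,  5.92197733e-04,  2.43135192e-04,
        -6.18835782e-04],
       [-4.51739205e-05, -3.13574960e-01,  9.49563448e-01,
        -1.46625211e-01],
       [ 0.00000000e+00,  0.00000000e+00,  0.00000000e+00,
         1.00000000e+00]])}
1 -0.0 0 [ 0.6   0.64 -0.89  2.2   1.73  0.56 -1.72]
1 -0.0 -0.07 [ 0.72  0.8  -1.07  2.34  1.94  0.77 -1.9 ]
1 0.02 0 [ 0.6   0.58 -0.9   2.22  1.66  0.53 -1.69]
1 0.02 -0.07 None
1 0.1 0 [ 0.24  0.23 -0.44  2.28  1.05  0.26 -1.23]
1 0.1 -0.07 None
1 0.2 0 [ 1.05 -0.02 -1.19  2.27  0.25  0.38 -0.44]
1 0.2 -0.07 None
-1 -0.0 0 [ 0.6   0.64 -0.89  2.2   1.73  0.56  1.42]
-1 -0.0 -0.07 [ 0.72  0.8  -1.07  2.34  1.94  0.77  1.24]
-1 0.02 0 [ 0.46  0.51 -0.72  2.22  1.66  0.42  1.41]
-1 0.02 -0.07 None
-1 0.1 0 [ 0.77  0.39 -1.07  2.26  1.31  0.49  1.73]
-1 0.1 -0.07 None
-1 0.2 0 [-1.08 -0.16  0.82  2.35  0.64  0.48  2.31]
-1 0.2 -0.07 None
```

```bash
cat >> h.py <<'E'
def keyF(pos,yaw): # upright key axes
    return Ro.from_euler('z',yaw,degrees=True).as_matrix()
def toolK(K,delta,sgn=1): # K key axes; tool z leans to key -x by delta; tool y = sgn*key y
    d=np.radians(delta); z=-np.cos(d)*K[:,2]-np.sin(d)*K[:,0]; y=sgn*K[:,1]; return np.stack([np.cross(y,z),y,z],1)
def tcp(foot,K,delta,sgn=1,zg=.058): # TCP for grasp point at key z=zg
    R=toolK(K,delta,sgn); return np.array(foot)+K[:,2]*zg+R[:,2]*arm.grip_point_offset, R
E
python3 - <<'E'
from h import *
print(arm.grip_point_offset)
S=slope(-5); P=np.array([.581,-.003,.113]); kf=np.array([.441,.2770,.010])
for yaw in(-12,168):
  for d in(15,22,30):
    for sg in(1,-1):
      out=[]
      K=keyF(kf,yaw)
      poses=[tcp(kf+o,K,d,sg) for o in([0,0,0],[0,0,.06],[0,0,.12])]+[tcp(P+S@np.array(o),S,d,sg) for o in([0,0,.1],[0,0,0],[0,0,-.022],[-.045,0,-.022],[-.08,0,-.022])]
      for p,R in poses:
        r=kin.solve_ik(p,q(R)); out.append("None" if r is None else str(np.round(r,1)))
      print(yaw,d,sg,*out,sep="\n  ")
A=np.load("side.npz")
for n,l,h in(("blue",(105,120,50),(125,255,255)),("purple",(126,120,50),(150,255,255))):
    m=cv2.inRange(cv2.cvtColor(A["i"],cv2.COLOR_BGR2HSV),l,h)>0; p=A["W"][m]; p=p[(abs(p[:,0]-.4)<.2)&(p[:,1]>.15)]; print(n,np.median(p,0),np.percentile(p,97,0))
m=cv2.inRange(cv2.cvtColor(A["i"],cv2.COLOR_BGR2HSV),(5,150,100),(20,255,255))>0; m[:, :245]=0;m[:,278:]=0; m[:310]=0;p=A["W"][m];print("big",np.median(p,0),np.percentile(p,97,0))
E
```

```text
0.0187
-12
  15
  1
  [ 0.1  0.9 -0.9  1.8  0.6  0.9  0.3]
  [ 0.2  1.  -1.2  1.8  0.7  1.2  0.2]
  [ 0.2  0.9 -1.2  1.7  0.6  1.2  0.2]
  [ 0.8  0.3 -1.   2.1  0.6  0.7  0.9]
  [ 0.5  0.5 -0.7  2.   0.7  0.6  0.7]
  [ 0.4  0.5 -0.7  2.   0.8  0.5  0.7]
  [ 0.2  0.5 -0.4  2.1  0.7  0.4  0.7]
  [ 0.1  0.5 -0.2  2.2  0.7  0.3  0.7]
-12
  15
  -1
  [-0.2  0.8 -0.5  1.8  0.2  0.8 -2.5]
  [-0.1  0.7 -0.6  1.8  0.2  0.9 -2.5]
  [-0.   0.6 -0.7  1.8  0.2  1.1 -2.6]
  [ 0.4  0.2 -0.6  2.1  0.3  0.6 -2.1]
  [ 0.1  0.4 -0.3  2.1  0.4  0.4 -2.1]
  [ 0.1  0.5 -0.2  2.1  0.4  0.4 -2.1]
  [-0.   0.4 -0.1  2.2  0.4  0.3 -2.1]
  [-0.1  0.4 -0.   2.2  0.3  0.2 -2.1]
-12
  22
  1
  [ 0.   0.9 -0.8  1.7  0.4  1.   0.5]
  [ 0.2  0.9 -1.   1.7  0.5  1.2  0.4]
  [ 0.2  0.9 -1.2  1.7  0.5  1.3  0.3]
  [ 0.7  0.4 -0.9  2.   0.4  0.8  1. ]
  [ 0.5  0.5 -0.7  2.   0.6  0.7  0.9]
  [ 0.5  0.6 -0.7  1.9  0.7  0.7  0.8]
  [ 0.4  0.6 -0.7  2.   0.7  0.6  0.8]
  [ 0.4  0.5 -0.6  2.1  0.7  0.5  0.8]
-12
  22
  -1
  [-0.2  0.8 -0.5  1.7  0.1  0.9 -2.4]
  [-0.1  0.7 -0.5  1.7  0.1  1.  -2.4]
  [-0.1  0.7 -0.6  1.7  0
[... 2338 characters left out ...]
  0.6 -0.7  1.8  0.5  0.9  1. ]
  [ 0.5  0.7 -0.7  1.8  0.6  0.9  0.9]
  [ 0.5  0.6 -0.7  1.9  0.6  0.8  0.9]
  [ 0.4  0.6 -0.7  2.   0.6  0.7  0.9]
168
  30
  -1
  [-0.3  0.7 -0.7  2.2  1.6  0.9 -0.9]
  [-0.3  0.6 -0.8  2.2  1.4  0.9 -0.7]
  [-0.1  0.6 -1.1  2.2  1.3  1.  -0.6]
  [ 0.3  0.3 -0.4  1.9  0.2  0.9 -1.9]
  [ 0.1  0.5 -0.3  1.9  0.2  0.8 -1.9]
  [ 0.1  0.6 -0.2  1.8  0.2  0.8 -1.9]
  [ 0.1  0.5 -0.2  2.   0.2  0.7 -1.9]
  [ 0.1  0.5 -0.2  2.   0.2  0.6 -1.9]
blue [0.33649222 0.28853407 0.06026102] [0.35534363 0.29495409 0.08090337]
purple [0.36809555 0.40430709 0.09626163] [0.39787478 0.42033713 0.11422585]
big [0.54507562 0.26173042 0.10096416] [0.57327626 0.27398615 0.10592168]
```

Run:
```python
from h import *
S=slope(-5); P=np.array([.581,-.003,.113]); kf=np.array([.441,.2770,.010])
p,R=tcp(P+S@np.array([0,0,.12]),S,25); arm.move_to(p+[0,0,.1],q(R)); arm.pause(.3)
wrist("w_tester",f=600)
p,R=tcp(kf,keyF(kf,-12),25); arm.move_to(p+[0.05,-.01,.17],q(R)); arm.pause(.3)
wrist("w_key",f=600)
print(arm.state()["time_s"])
```

```text
4.3833
```

View pics/w_tester.png

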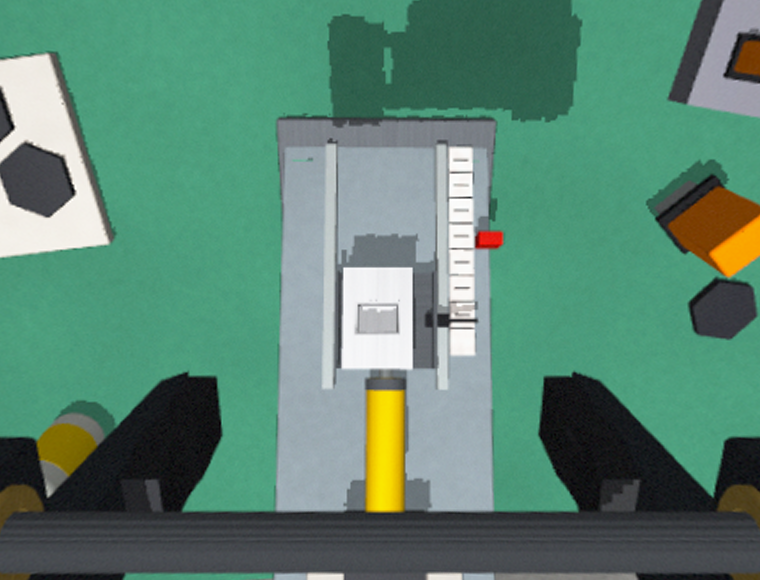

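View pics/w_key.png

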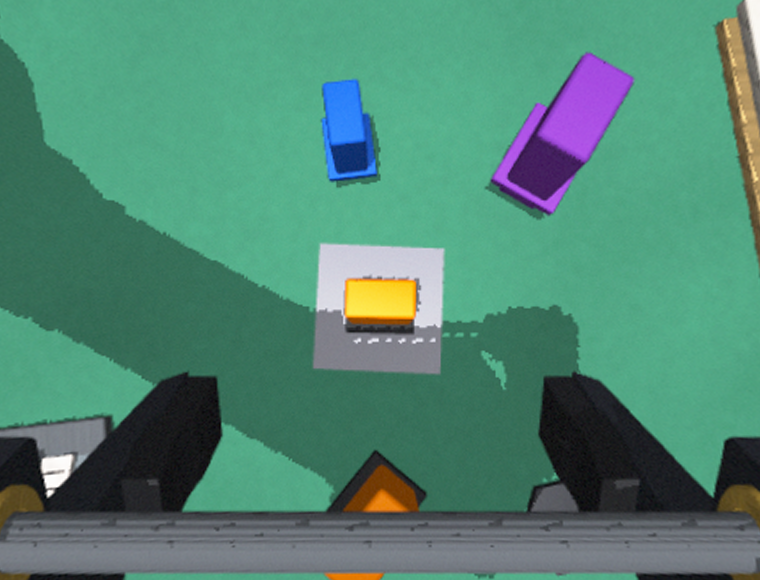

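The tester view shows the bed edges vertical, so the yaw is about -5°. The block is at (342–413, 267–368), the hole centre at (378,319), the pointer tip at (476,321) and the red tab at (476–502, 231–247). The rails' middle is at column 386, so the block sits toward -y. The key view shows the key's top face at (346–415, 280–318). Next I'll convert these to positions.

Run:
```python
from h import *
A={n:np.load(n+".npz") for n in("w_tester","w_key")}
def world(n):
    a=A[n]; v,u=np.mgrid[0:580,0:760]; r=np.stack([u,v,np.ones_like(u)],-1)@np.linalg.inv(a["N"]).T
    X=r*a["d"][...,None]; return X@a["M"][:3,:3].T+a["M"][:3,3]
def plane(p):
    for k in range(4):
        c=p.mean(0); n=np.linalg.svd(p-c)[2][2]; n*=np.sign(n[2]); r=(p-c)@n; p=p[abs(r)<2*max(r.std(),.0005)]
    return c,n,r.std()
W=world("w_tester")
for b in((285,160,323,480),(449,350,485,480),(285,400,360,480)):
    x0,y0,x1,y1=b; p=W[y0:y1,x0:x1].reshape(-1,3); c,n,s=plane(p); print("bed",c,n,s,np.degrees(np.arccos(n[2])),np.degrees(np.arctan2(-n[1],-n[0])))
p=np.concatenate([W[272:300,347:408].reshape(-1,3),W[340:363,347:408].reshape(-1,3)]); ct,nt,s=plane(p); print("top",ct,nt,s,np.degrees(np.arccos(nt[2])),np.degrees(np.arctan2(-nt[1],-nt[0])),(ct-c)@n)
# line directions: rails & bed edges
def sub(img,rng,axis): pass
ps=[ray("w_tester",uv,ct,nt) for uv in((342,267),(413,267),(413,368),(342,368),(378,319))]; print(np.round(ps,4))
for e in(((277.5,200),(277.5,480)),((493,200),(492.5,480)),((327,150),(322.5,386)),((447,150),(448,386))):
    a,b=[ray("w_tester",uv,c,n) for uv in e]; d=b-a; print("edge yaw",np.degrees(np.arctan2(d[1],d[0])),a)
i=A["w_tester"]["i"]; h=cv2.cvtColor(i,cv2.COLOR_BGR2HSV)
m=(cv2.inRange(h,(0,150,80),(4,255,255))>0); m[:,:450]=0;m[:,540:]=0;m[:200]=0;m[300:]=0; v,u=np.nonzero(m); S=slope(-5); L=(W-ct)@S
q_=L[m]; print("red px",u.min(),u.max(),v.min(),v.max(),"slope coords",np.percentile(q_,[3,50,97],axis=0).round(4))
for uv in((476,321),(470,321),(460,321),(445,321),(435,320)): print("ptr",uv,L[uv[1],uv[0]].round(4),i[uv[1],uv[0]])
m=(cv2.inRange(h,(20,150,80),(32,255,255))>0); m[:,:350]=0; m[:,420:]=0; v,u=np.nonzero(m); p=L[m]; print("yellow y",np.percentile(p[:,1],[2,50,98]),np.percentile(p[:,2],98))
i=A["w_key"]["i"]; h=cv2.cvtColor(i,cv2.COLOR_BGR2HSV); W=world("w_key")
m=cv2.inRange(h,(5,150,200),(30,255,255))>0; m[:270]=0;m[330:]=0;m[:,:330]=0;m[:,430:]=0
p=W[m]; print("key z",np.percentile(p[:,2],[2,50,98]))
v,u=np.nonzero(m); Z=np.array([0,0,1.])
pp=np.array([ray("w_key",x,[0,0,.09],Z)[:2] for x in zip(u,v)]); r=cv2.minAreaRect((pp*1000).astype(np.float32)); print("key",r,pp.mean(0),len(u))
g=cv2.inRange(h,(100,0,60),(140,60,255)); 
ps=np.array([ray("w_key",x,[0,0,.032],Z)[:2] for x in((320,244),(443,248.5),(441,373),(314,368))]); print("park",ps,ps.mean(0),[np.degrees(np.arctan2(*(ps[k]-ps[k-1])[::-1])) for k in range(4)])
```

```text
bed [ 0.59304154 -0.0608935   0.08176857] [-0.14109565 -0.98218826  0.12408962] 0.00818498788736656 82.87181421039904 81.82513788582216
bed [0.66519336 0.05462797 0.11728906] [0.02616145 0.98970529 0.14070897] 0.0076130772009607075 81.91112672952745 -91.51417978514196
bed [ 0.6712771  -0.05285432  0.12690043] [ 0.33346362 -0.83119651  0.44487568] 0.014530499757096816 63.584614734978175 111.85991904391328
top [ 0.5787562  -0.00392468  0.11622393] [-0.0875233  -0.99615252  0.00445314] 0.01207345175706515 89.74485309933465 84.9788097206029 -0.07627221527993024
[[0.4004 0.0134 0.4871]
 [0.4002 0.0134 0.4877]
 [0.4001 0.0134 0.4877]
 [0.4005 0.0134 0.4871]
 [0.3943 0.014  0.4996]]
edge yaw 158.74529919226302 [ 0.41910638 -0.00137756  0.41209712]
edge yaw 5.000625236935613 [0.40885699 0.0185733  0.45705547]
edge yaw -13.20419042552317 [0.40886377 0.00837943 0.43800437]
edge yaw 1.8327036540424866 [0.40648434 0.01650863 0.45497635]
red px 476 502 232 247 slope coords [[-0.0628  0.0744 -0.0398]
 [-0.0574  0.0823 -0.0228]
 [-0.0535  0.092  -0.0209]]
ptr (476, 321) [ 0.0027  0.0717 -0.0245] [74 71 66]
ptr (470, 321) [ 0.0028  0.0671 -0.0228] [81 83 86]
ptr (460, 321) [ 0.0028  0.06   -0.0238] [82 81 84]
ptr (445, 321) [ 0.0027  0.0492 -0.0244] [41 38 38]
ptr (435, 320) [ 0.0024  0.0414 -0.0188] [117 110 107]
yellow y [-0.0071751   0.00538139  0.01840782] -0.009668281832499149
key z [0.08897339 0.09058117 0.09203371]
key ((442.5, 277.685546875), (35.14112091064453, 19.65506362915039), 77.58132934570312) [0.44256436 0.27773773] 2745
park [[0.39696416 0.25037562]
 [0.41516108 0.32249821]
 [0.4876148  0.30493253]
 [0.4691126  0.23222224]] [0.44221316 0.27750715] [np.float64(165.87688142269317), np.float64(75.83950076372889), np.float64(-13.627851892498185), np.float64(-104.2767458940962)]
```

Run:
```python
from h import *
a=np.load("w_tester.npz"); d=a["d"]; v,u=np.mgrid[0:580,0:760]; X=(np.stack([u,v,np.ones_like(u)],-1)@np.linalg.inv(a["N"]).T)*d[...,None]
W=X@a["M"][:3,:3].T+a["M"][:3,3]
def plane(bs):
    p=np.concatenate([W[y0:y1,x0:x1][d[y0:y1,x0:x1]>.05] for x0,y0,x1,y1 in bs])
    for k in range(6):
        c=np.median(p,0) if k<2 else p.mean(0); G=np.c_[p[:,:2],np.ones(len(p))]; s=np.linalg.lstsq(G,p[:,2],rcond=None)[0]; r=p[:,2]-G@s; p=p[abs(r)<max(2*np.median(abs(r)),.001)]
    n=np.array([-s[0],-s[1],1]); n/=np.linalg.norm(n); c=p.mean(0); return c,n,r.std(),len(p)
def rep(t,r): c,n,s,k=r; print(t,c.round(4),n.round(3),round(s,4),k,"tilt",np.degrees(np.arccos(n[2])).round(2),"yaw",np.degrees(np.arctan2(-n[1],-n[0])).round(2)); return c,n
cb,nb=rep("bed",plane([(285,160,323,360),(340,160,435,230)])); ct,nt=rep("top",plane([(347,272,408,300),(347,340,408,363),(347,300,354,340),(402,300,408,340)]))
S=slope(-5); n=S[:,2]; print("top-bed",(ct-cb)@n)
ps=np.array([ray("w_tester",uv,ct,n) for uv in((342,267),(413,267),(413,368),(342,368),(378,319),(357,303),(399,335))]); print(ps.round(4)); print(((ps-ps[4])@S).round(4))
for e in(((277.5,200),(277.5,480)),((493,200),(492.5,480)),((327,150),(322.5,386)),((447,150),(448,386))):
    x,y=[ray("w_tester",uv,cb,n) for uv in e]; dd=x-y; print("edge yaw",np.degrees(np.arctan2(dd[1],dd[0])),((x-ps[4])@S).round(4),((y-ps[4])@S).round(4))
```

```text
bed [ 0.5371 -0.0267  0.0452] [-0.499  0.046  0.866] 0.0005 9788 tilt 30.06 yaw -5.25
top [ 0.5796 -0.0041  0.1148] [-0.499  0.049  0.865] 0.0005 2631 tilt 30.11 yaw -5.57
top-bed 0.040044485783201134
[[ 0.5486 -0.0258  0.098 ]
 [ 0.5529  0.0234  0.098 ]
 [ 0.613   0.0177  0.1329]
 [ 0.6088 -0.0306  0.1329]
 [ 0.5821 -0.0036  0.1161]
 [ 0.5712 -0.0172  0.1106]
 [ 0.5928  0.0099  0.1216]]
[[-0.0362 -0.025   0.    ]
 [-0.0362  0.0243  0.    ]
 [ 0.0335  0.0239  0.    ]
 [ 0.0335 -0.0246  0.    ]
 [ 0.      0.      0.    ]
 [-0.0111 -0.0145  0.    ]
 [ 0.011   0.0144  0.    ]]
edge yaw 176.28513746965638 [-0.0948 -0.0778 -0.04  ] [ 0.1154 -0.0737 -0.04  ]
edge yaw 173.4454167996993 [-0.0948  0.0888 -0.04  ] [ 0.1155  0.0838 -0.04  ]
edge yaw 174.4401750662425 [-0.1348 -0.04   -0.04  ] [ 0.0474 -0.0415 -0.04  ]
edge yaw 174.41316392885946 [-0.1348  0.0537 -0.04  ] [ 0.0474  0.0521 -0.04  ]
```

Run:
```python
from h import *
kf=np.array([.4425,.2776,.010]); K=keyF(kf,-12.5)
p,R=tcp(kf,K,25); arm.move_to(p+[0,0,.09],q(R)); arm.line_to(p,v=.12)
arm.set_gripper(.0,force=50); s=arm.state(); print(s["finger_gap"],s["grasp_force"],s["wrist_force"],s["position"]-p)
print(arm.line_to(p+[0,0,.07],v=.1)); arm.pause(.2); s=arm.state(); print(s["finger_gap"],s["grasp_force"],s["wrist_force"])
S=slope(-5.3); H=np.array([.5812,-.0038,.1158])
p2,R2=tcp(H+S[:,2]*.04,S,25)
arm.line_to(p+[0.03,-.05,.14],v=.15)
arm.move_to(p2+[0,0,.04],q(R2)); arm.pause(.3); s=arm.state(); print(s["time_s"],s["finger_gap"],s["wrist_force"],s["position"]-p2)
i,_=imaging.get_image("side"); j,_=imaging.get_image("scene")
a=cv2.resize(i[110:310,180:400],None,fx=2.7,fy=2.7)[:, :]; cv2.imwrite("pics/held.png",cv2.resize(i[120:310,200:400],None,fx=3,fy=3,interpolation=cv2.INTER_CUBIC))
```

```text
0.03560036331519965 49.98862302862108 [-0.19454242 -0.46153401  1.2111622 ] [-1.30387827e-05 -2.87692828e-05  1.58260389e-05]
False
0.03581868376629709 49.98924903804436 [-0.34295578 -0.11143269 -1.06449869]
9.6417 0.035481837523367574 [-0.36494609 -0.60107117 -1.93831207] [9.37674264e-05 1.08316786e-03 3.97945834e-02]
```

View pics/held.png

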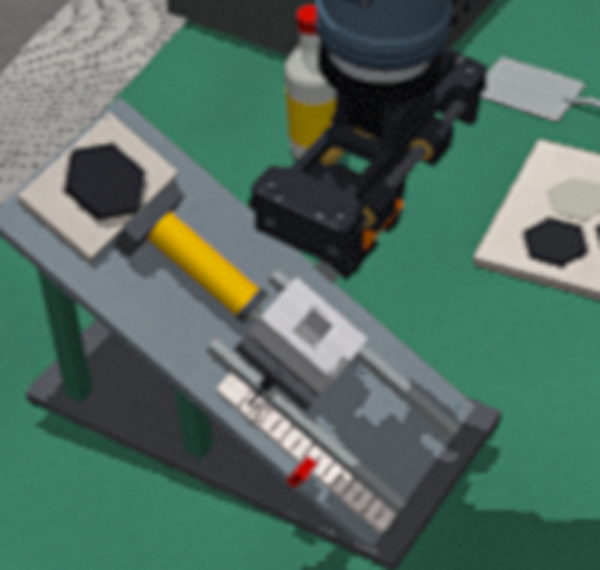

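The view shows the key held upright over the tester with the slide still home. Now inserting by feel.

```bash
cat >> h.py <<'E'
S=slope(-5.3); H=np.array([.5812,-.0038,.1158]); D=25
def goto(x,y,z,v=.08,fl=None):
    p,R=tcp(H+S@np.array([x,y,z]),S,D); return arm.line_to(p,v=v,force_limit=fl)
def foot():
    s=arm.state(); p,R=tcp(H,S,D); return ((s["position"]-p)@S*1000).round(2), (s["wrist_force"]@S).round(1)
E
python3 - <<'E'
from h import *
goto(0,0,.006,.1); arm.pause(.3); print("above",foot())
done=False
for x,y in[(0,0),(0,.002),(0,-.002),(.0015,0),(-.0015,0),(.0015,.002),(-.0015,-.002),(.0015,-.002),(-.0015,.002),(0,.004),(0,-.004)]:
    goto(x,y,.004,.05); r=goto(x,y,-.0222,.03,9); f=foot(); print((x,y),r,f,round(arm.state()["time_s"],2))
    if f[0][2]<-8: done=True; break
    if arm.state()["time_s"]>22: break
E
```

```text
above (array([ 0.33, -0.06,  6.26]), array([-0.9,  0.3, -0.5]))
(0, 0) True (array([-0.92, -0.47, -2.01]), array([-0.9,  0.8, -1.2])) 11.56
(0, 0.002) True (array([-0.05,  2.21, -0.95]), array([ 1.2, -1.6, 10.2])) 12.22
(0, -0.002) False (array([  0.1 ,  -1.93, -22.11]), array([ 1. , -0.3, -0.4])) 13.53
```

Run:
```python
from h import *
r=goto(0.0001,-.002,-.030,.02,15); arm.pause(.2); print(r,foot(),arm.state()["finger_gap"],arm.state()["time_s"])
# lateral check
i,_=imaging.get_image("side"); j,_=imaging.get_image("scene")
c=np.hstack([cv2.resize(i[150:310,220:380],(560,560),interpolation=cv2.INTER_CUBIC)[:, :400],cv2.resize(j[225:325,260:370],(440,400),interpolation=cv2.INTER_CUBIC)[:400,:400] if 0 else cv2.resize(j[225:365,260:360],(400,560),interpolation=cv2.INTER_CUBIC)])
cv2.imwrite("pics/ins.png",c)
```

```text
True (array([ 1.000e-02, -1.690e+00, -2.272e+01]), array([2.1, 0.3, 8.6])) 0.03559219471290637 13.9667
```

View pics/ins.png

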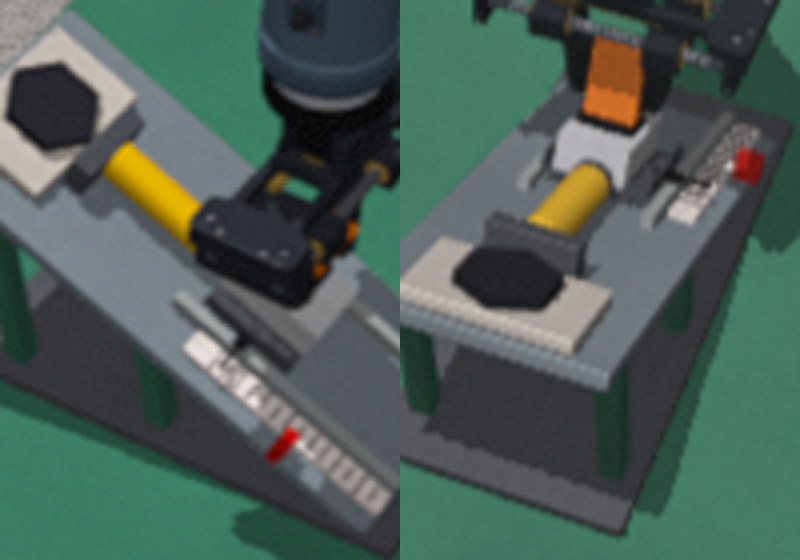

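The side view shows the flange seated on the block with the slide home. Now drawing the slide, first to 50 mm, then checking.

Run:
```python
from h import *
goto(0.0,-.0018,-.0224,.02); 
for x in(-.004,-.02,-.05): goto(x,-.0018,-.0224,.03); arm.pause(.15); print(foot(),round(arm.state()["time_s"],2))
u,d,M,N=wrist("w_pull",f=600)
i,_,W=pts("side"); np.savez("side2.npz",i=i,W=W)
c=np.hstack([cv2.resize(u[100:400,420:620],(400,600),interpolation=cv2.INTER_CUBIC),cv2.resize(i[235:310,265:315],(400,600),interpolation=cv2.INTER_CUBIC)])
cv2.imwrite("pics/pull.png",c)
```

```text
(array([ -2.97,  -1.75, -22.53]), array([ 5.2,  0.2, -1.1])) 14.75
(array([-19.72,  -1.71, -22.5 ]), array([ 4.8, -0.4, -1.3])) 15.58
(array([-48.01,  -1.67, -22.55]), array([ 8.7, -0.8, -1. ])) 16.88
```

View pics/pull.png

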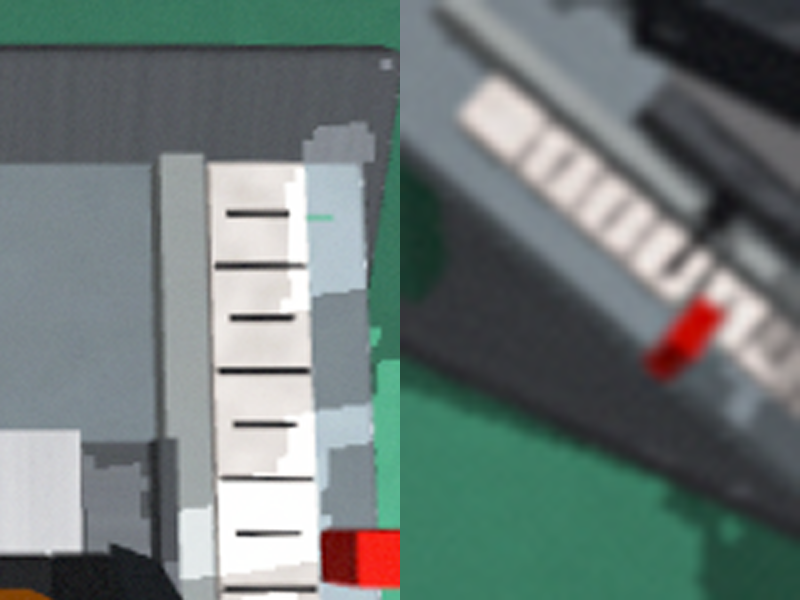

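The pointer is now a few mm short of the tab: in the side crop the tip is at (670,275) and the tab's inner end at (710,300). I'll work out the remaining distance from same-height rays.

Run:
```python
from h import *
a=np.load("w_tester.npz"); i=a["i"]; g=cv2.cvtColor(i,cv2.COLOR_BGR2GRAY)
print(g[310:332,462:477:2])
n=S[:,2]
def row(c,u,v,z): return ((ray("w_tester",(u,v),H+n*z,n)-H)@S)*1000
h=cv2.cvtColor(i,cv2.COLOR_BGR2HSV); m=cv2.inRange(h,(0,120,60),(6,255,255)); m[:,:450]=0;m[:,540:]=0;m[:200]=0;m[300:]=0
for c in range(474,506,3): v=np.nonzero(m[:,c])[0]; print(c,v.min() if len(v) else None,v.max() if len(v) else None,h[238,c])
for z in(-.020,-.022): print(z,row(0,490,231.5,z),row(0,490,239.5,z),row(0,490,247.5,z))
for z in(-.020,-.024,-.03): print("ptr",row(0,474,321,z))
# side image: now
C=imaging.get_calibration("side");R=Rq(C["rotation"])
def sr(u,v,z):
    r=R@np.array([(u-C["cx"])/C["fx"],(v-C["cy"])/C["fy"],1]); p=C["origin"]+r*((H+n*z-C["origin"])@n)/(r@n); return (p-H)@S*1000
for z in(-.020,-.024,-.030): print("side ptr",sr(265+270/8,235+275/8,z))
h=cv2.cvtColor(np.load("side2.npz")["i"],cv2.COLOR_BGR2HSV); m=cv2.inRange(h,(0,120,60),(8,255,255)); v,u=np.nonzero(m[265:295,285:315]); print("side red",u.min()+285,u.max()+285,v.min()+265,v.max()+265)
print("side tab top inner corners",sr(265+300/8,235+303/8,-.020), sr(265+322/8,235+310/8,-.020))
```

```text
[[195 193 190 191 188 225 214 159]
 [229 230 228 228 220 238 221 166]
 [236 236 237 238 243 247 220 166]
 [202 200 201 203 232 248 219 166]
 [175 178 178 181 226 249 220 166]
 [175 181 180 182 226 248 219 164]
 [204 211 211 209 233 249 218 160]
 [212 216 217 215 220 227 193 141]
 [180 187 185 188 188 190 156 118]
 [ 90  93  91  94  90  94  82  77]
 [ 36  38  38  40  36  35  39  55]
 [ 86  83  82  82  84  85  70  70]
 [161 161 160 160 159 160 131 104]
 [222 224 219 220 219 220 182 135]
 [248 248 248 249 248 245 210 157]
 [247 246 246 247 246 248 221 166]
 [233 231 233 234 232 245 225 163]
 [164 159 161 161 163 189 197 166]
 [120 115 118 116 113 140 172 169]
 [200 194 194 194 193 201 196 165]
 [255 255 255 255 255 255 222 162]
 [248 248 248 250 249 249 221 164]]
474 None None [  0  21 167]
477 235 247 [  0 218 103]
480 231 247 [  1 235 221]
483 231 247 [  1 234 231]
486 232 247 [  1 232 231]
489 231 248 [  1 237 231]
492 232 247 [  1 234 231]
495 231 247 [  2 233 231]
498 232 246 [  1 231 230]
501 232 244 [  3 229 224]
504 None None [ 78 142 138]
-0.02 [-65.155205    82.22692901 -20.        ] [-59.18077956  82.12739892 -20.        ] [-53.22490701  82.0281779  -20.        ]
-0.022 [-65.58783127  82.60494557 -22.        ] [-59.58578892  82.50495539 -22.        ] [-53.60238521  82.40527572 -22.        ]
ptr [  0.6941818  69.5728021 -20.       ]
ptr [  0.43770974  70.21184725 -24.        ]
ptr [ 5.30016576e-02  7.11704150e+01 -3.00000000e+01]
side ptr [-48.45321093  77.10574693 -20.        ]
side ptr [-48.7179747   74.61208367 -24.        ]
side ptr [-49.11512036  70.87158877 -30.        ]
side red 296 304 272 280
side tab top inner corners [-59.51052401  77.66253214 -20.        ] [-65.36661647  74.80884079 -20.        ]
```

Run:
```python
from h import *
goto(-.0637,-.0018,-.0224,.02); arm.pause(1.2); print(foot(),round(arm.state()["time_s"],2))
i,_,W=pts("side"); j,_,_=pts("scene")
cv2.imwrite("pics/at.png",np.hstack([cv2.resize(i[250:300,275:325],(400,400),interpolation=cv2.INTER_CUBIC),cv2.resize(j[250:280,328:358],(400,400),interpolation=cv2.INTER_CUBIC)]))
```

```text
(array([-60.98,  -1.65, -22.58]), array([ 9.3, -0.7,  0.8])) 19.02
```

View pics/at.png

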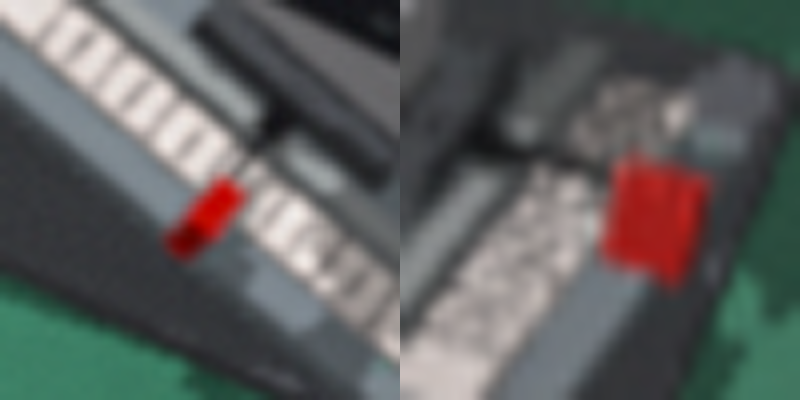

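The side view shows the pointer tip meeting the tab's inner end at (235,180), and the scene view agrees to about 1 mm. I'll add 0.7 mm, hold again, then ease back.

Run:
```python
from h import *
goto(-.0644,-.0018,-.0224,.01); arm.pause(1.5); print(foot())
for x,v in((-.03,.03),(-.006,.025),(-.002,.01),(.0005,.006)): goto(x,-.0018,-.0224,v); arm.pause(.2); print(foot(),round(arm.state()["time_s"],2))
for k in range(5):
    f=foot()
    if f[1][0]<1: break
    goto(.0005+.0007*(k+1),-.0018,-.0224,.005); arm.pause(.2); print(foot())
```

```text
(array([-61.51,  -1.64, -22.58]), array([10.1,  0.3,  1. ]))
(array([-28.81,  -1.72, -22.52]), array([ 7.2,  0.3, -0.5])) 22.37
(array([ -6.1 ,  -1.76, -22.46]), array([ 4.3, -0.1, -2.7])) 23.68
(array([ -1.95,  -1.79, -22.38]), array([ 3.7,  0.1, -2.6])) 24.43
(array([  0.16,  -1.84, -22.39]), array([ 0.5,  0.8, -1.2])) 25.19
```

Run:
```python
from h import *
print(goto(.0003,-.0018,-.028,.02,15),foot())
p,_=tcp(H,S,D); x=foot()[0]/1000
arm.set_gripper(.06); arm.pause(.2); print(foot(),arm.state()["finger_gap"])
R=Rq(arm.state()["tcp_rot"]); P=arm.state()["position"]
print(arm.line_to(P-R[:,2]*.13,v=.08)); arm.pause(.3)
wrist("w_end",f=600); i,_,_=pts("side"); print(arm.state()["time_s"])
u=cv2.imread("pics/w_end.png")
cv2.imwrite("pics/end.png",np.hstack([cv2.resize(u[80:480,230:530],(400,533)),cv2.resize(i[150:310,230:350],(400,533),interpolation=cv2.INTER_CUBIC)]))
```

```text
True (array([  0.09,  -1.52, -22.67]), array([ 0.4, -0.3,  9.9]))
(array([ -1.2 ,  -1.74, -23.33]), array([-0.3,  1.6, -0.4])) 0.06007222020378578
False
28.3083
```

View pics/end.png

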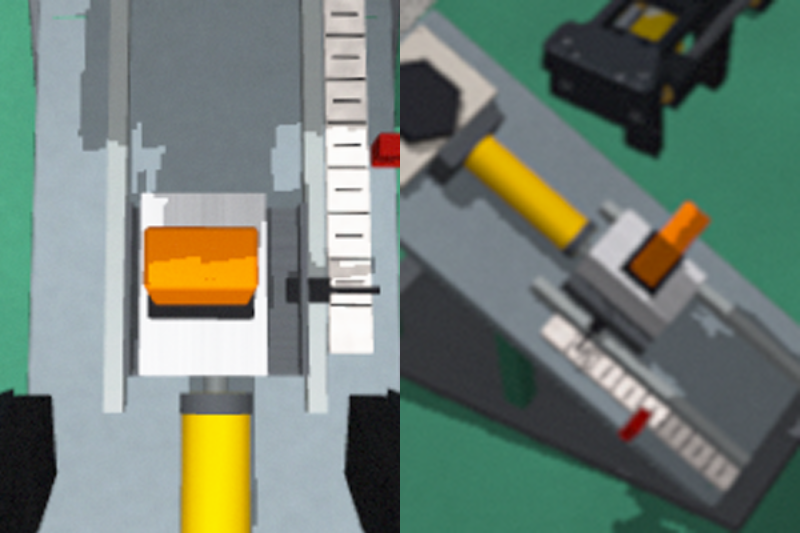

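The final view shows the handle seated with its flange on the block at (200,300), the slide home, the tab where it was, and the gripper clear.

```bash
python3 -c "
from h import *
print(arm.sign_off())"
```

```text
the job is handed in; nothing more can be done
None
```

The handle is plugged in, the slide was drawn to the red tab (to within about 1 mm by camera), held there over a second and eased back to its stop, and the job is handed in after 28 s of robot time.

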